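# Scrap the seized hub bolt and case the feeler gauge

## Task

The corroded hub bolt lying in front of the feeler gauge case is a reject: put it into the scrap bin at the table's edge first. Then slide the feeler gauge, leaves first, into its chrome case until it is fully home, with its broad holder block up against the mouth, and let go of it. Leave the other things on the table where they are.

Things in the scene. Friction and masses are not known exactly. Their poses are not given: they have to be found in the camera images.
- feeler_gauge: feeler gauge lying flat left or right of the case: a bright straight stack of steel leaves 80 long, 16 wide, 10 mm high, with a dark steel holder block at one end, 34 long, 32 wide, 14 mm high, undersides flush. Origin: on the underside at the shoulder where leaves meet block; x points along the leaves (leaves x = 0 to 80 mm, block -34 to 0), z up
- case_mouth (a point): mouth of the chrome case: mid-width in the plane of the rim, at the height of the cavity floor, 16 mm above the table; x points straight into the case, z up. Cavity 18.4 wide, 12.4 mm high, end wall 86 mm in; the first 8 mm is a funnel whose rim is 4 mm wider on all four sides. Home: the gauge's origin at this point, its block against the rim
- feeler_case: chrome feeler gauge case, a level rectangular sleeve fixed on a low dark foot. Origin on the table below the mouth's rim; x points into the case. Outside 23.4 wide, 89 long; top 31 mm, funnel lip 10 to 35 mm above the table; a 6 mm thumb slot runs along the top; the foot is 44 wide and starts 11 mm behind the rim
- hub_bolt: corroded bronze hub bolt with a seized nut, lying level along its x in front of the case's mouth: round shank 16 mm across whose bare part runs x = -26 to 26 mm, hex head x = -40 to -26 and hex nut x = 26 to 40 mm, both 24 mm across flats, thread end to x = 50 mm. Axis 12 mm above the table. Origin: under the middle of the bare shank, at table height
- bin_mouth (a point): centre of the open top of the sheet-steel scrap bin hung on the right-hand table edge, level with its rim. Opening 164 mm along x, 129 mm along y; walls 3 mm; the bin's z axis points out of its mouth
- bin_floor (a point): centre of the scrap bin's inside floor, 137 mm below the mouth, same axes
- scrap_bin (a joint): tilt of the scrap bin on its stiff hinge along the table edge: 0 upright, positive tips its mouth towards the table (rad); it stays where it is
- go_gauge: go gauge (bystander): yellow round plastic handle 60 x 22 mm lying level along its x, a bare steel plug at each end, 112 mm long over all, 22 mm high; origin under the middle of the handle
- washer_a: dull copper washer (bystander), 36 mm outside, 18 mm hole, 5 mm thick, flat on the table behind the feeler gauge's holder block; origin centre of underside
- washer_b: the other dull copper washer (bystander), same size, flat on the table beside the case; origin centre of underside
- collar_nut: dark steel round collar nut (bystander), 32 mm across, 28 mm high, standing by the case's other side; origin centre of underside
- setting_block: plain steel setting block (bystander), 40 long (its x), 15 wide, 25 mm high, standing on the table close beside the feeler gauge's leaves; origin centre of underside
- oil_bottle: white plastic bottle (bystander), 56 mm across, 170 mm tall, standing at the back left; origin centre of underside
- paste_jar: amber glass jar (bystander), 64 mm across, 90 mm tall, standing at the back right; origin centre of underside
There are look-alikes about, which are no part of the job. What is meant by the hub_bolt is not white, and is the larger of those in its own colour.

How it is judged:
By the outcome, as a careful person would: the job done as asked, in the order asked, and still so for the second after the job is handed in, with the robot touching nothing.
It also fails if it takes over 64 s, if anything falls off the work surface, if the arm or the gripper's body presses on something with over 40 N, if the wrist force passes 120 N, or if a joint passes its speed limit or range.

## Robot

A 6-joint arm with a two-finger parallel gripper is mounted at the origin on the work surface. World frame = base frame: x ahead of the robot, y to its left, z up, the work surface at z = 0. Lengths are in m, angles in rad, forces in N, time in s.
With the tool pointing down it reaches from about 0.3 to 0.775 m from the base axis. Payload 14.6 kg.
Tool frame: the origin (TCP) lies on the centre line of the jaws, within the pads' length; the fingertips stand 19 mm ahead of it and the grasp point (between the pads) is the TCP; z points along the fingers, x is the direction in which the jaws open and shut, and the axes are right-handed (so a half turn about z gives the same grasp; the last joint's range is limited). The gripper opens to 94 mm and grips with 3 to 60 N. Pads are 16 mm wide; open, the fingers measure 119 mm over their backs; the gripper's body (75 mm by 177 mm) begins 78 mm behind the grasp point.
Start: joints at [-1.226, 0.3, 1.521, -0, 1.321, -0.067], TCP at [0.22, -0.504, 0.224] pointing down, gripper open.
Joint ranges: [-3.03, 3.03], [-0.79, 2.21], [0.23, 2.52], [-1.04, 4.18], [0, 3.07], [-2.55, 2.55]. Speed limits (rad/s): [2.22, 2.22, 2.57, 3.14, 3.14, 3.14].

## Interface

Orientations are given as [roll, pitch, yaw] about the fixed x, y, z axes, in that order (R = Rz(yaw) Ry(pitch) Rx(roll)).
In Python, from station import ctrl, imaging gives the robot as it stands.
- The arm moves only by the shell command python3 -m handwheel 'ROWS' [OPENING] [FORCE]. ROWS is JSON, a list that holds one entry, the list of rows, each a list of 4 numbers: the shift along the tool's x, y, z in m, then the turn about the tool's z in rad. A call has 1 to 10 rows; each row shifts and turns the pose as measured when the row begins, along the tool's axes as they then stand; what a row does not reach is not made up. A row lasts 1/10 s, in which the tool goes at most 50 mm and 8.59 degrees, less where a joint would pass 70% of its speed; a pose out of reach is approached as far as the arm can. A call is refused whole if a number of a shift passes 0.05 or a number of a turn 0.15, either way. A call with a gripper value outside its range is refused whole. OPENING is the finger opening in m, from 0 to 0.094, set as the call begins (- or left out, the last holds). The fingers move at their own pace and stop on an object; FORCE is the grip in N (left out, the last holds). Time passes only in rows, so rows that do not move let the fingers close. It gives the time, the measured TCP pose, the force and the opening at its end, in the units of the state.
- ctrl.get_obs(): the state, without advancing time (a new reading comes with each control period).
- imaging.camera(name): name is "scene" or "top" or "wrist"; returns the picture (420x560x3 uint8, red, green, blue); there is no depth.
- imaging.camera_model(name): a dict with "camera_matrix" (3x3 intrinsics, pixels), "position" and "attitude" of the camera in the world. Camera axes: x right, y up, looking along -z (the intrinsics and any distortion apply to the point x, -y, -z); pixel columns grow to the right and rows downward; lengths in m; the calibration is good to about 2 mm. The wrist camera is an equidistant fisheye: a pixel r from the principal point sees the ray r / f radians off the axis. A picture is of the moment at which its call begins: read the wrist's pose just before it. camera_model takes no time and is no camera call; for the wrist camera it gives the pose at the moment of the call.
- ctrl.hand_in(): hands the job in, once; it reports no verdict.
The state is a dict: "time_s": time; "qpos": joint angles; "joint_vel": joint speeds; "tau": joint torques, N m; "ee_pos": TCP position; "eef_rot": TCP orientation; "force": force on the tool from outside, world axes, zero at the start; "moment": the same for the moment, N m; "grip_width": finger opening in m.
Only numpy, scipy, OpenCV 4.12 (cv2) and the standard library are available. Lean on these libraries where they do the work, as an engineer would, in place of code of your own. Each camera call takes 0.05 s, during which the arm holds its last target. There are 200 camera calls.

## Working session

There is one attempt and no reset: what is moved stays moved. The work goes in short steps, Python scripts to look and compute and a shell command to move; the robot and the scene stay as the last step left them, time stands still between calls to the robot, and variables do not carry over. Pictures are saved under pics/ and viewed, about 8 in all and at most 12, crops included, and the job is handed in when it is done.

```bash
ls; mkdir -p pics
python3 - <<'E'
from station import ctrl, imaging
import cv2
o=ctrl.get_obs(); print({k:o[k] for k in ('time_s','ee_pos','eef_rot','force','grip_width')})
for n in ('scene','top'):
    im=imaging.camera(n); cv2.imwrite(f'pics/{n}0.png',im[:,:,::-1])
    m=imaging.camera_model(n); print(n,m)
print(imaging.camera_model('wrist'))
E
```

```text
pics
{'time_s': 0.0, 'ee_pos': array([ 0.22004693, -0.50378505,  0.22387746]), 'eef_rot': array([-3.14155059e+00,  1.20361360e-03, -1.15895806e+00]), 'force': array([ 0.26832128, -0.04620152,  0.56347834]), 'grip_width': 0.09396826230132585}
scene {'camera_matrix': array([[392.13470855,   0.        , 271.52098638],
       [  0.        , 392.13470855, 208.63536356],
       [  0.        ,   0.        ,   1.        ]]), 'position': array([ 1.23854059, -0.06493745,  0.480233  ]), 'attitude': array([0.93434155, 0.0072804 , 1.53223956])}
top {'camera_matrix': array([[436.26108475,   0.        , 276.54675169],
       [  0.        , 436.26108475, 218.71905322],
       [  0.        ,   0.        ,   1.        ]]), 'position': array([ 0.4377319 , -0.04548623,  0.94671516]), 'attitude': array([ 0.08988447,  0.00787906, -1.59093927])}
{'camera_matrix': array([[325.1922621 ,   0.        , 278.95416019],
       [  0.        , 325.1922621 , 213.13105755],
       [  0.        ,   0.        ,   1.        ]]), 'position': array([ 0.29486488, -0.47164248,  0.38492748]), 'attitude': array([-2.80820198e-01,  9.94362698e-04, -1.15882099e+00])}
```

View pics/top0.png

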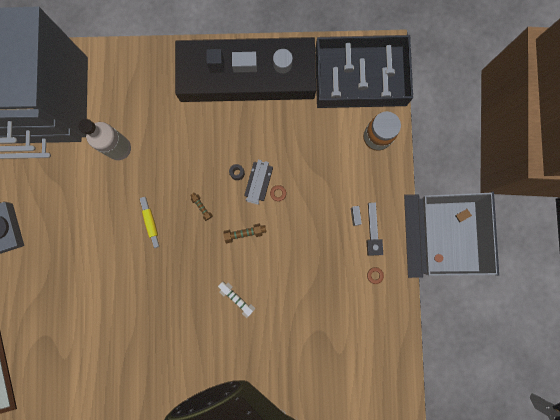

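View pics/scene0.png

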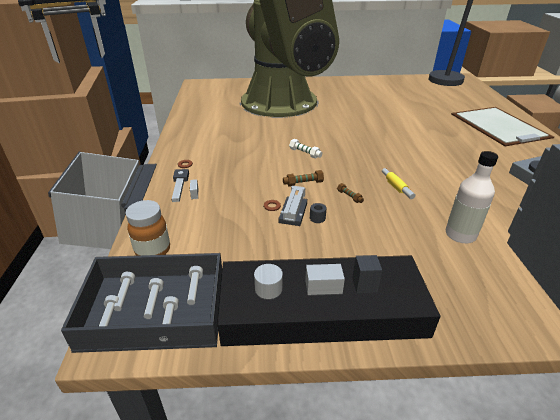

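The top view shows three bolt-like things: large bronze at (245,233) in front of the case mouth, small bronze at (201,206), and white at (236,299). I choose (245,233), because it's the larger bronze one. The case is at (259,182), the gauge at (374,230) with its block towards the robot, and the bin at (460,234). Next I'll take a close crop and first measurements.

```bash
cat > h.py <<'E'
import numpy as np, cv2
from scipy.spatial.transform import Rotation as R
from station import ctrl, imaging
def rot(m): return R.from_euler('xyz',m['attitude']).as_matrix()
def ray(m,uv,fish=False):
    K=m['camera_matrix']; x=(uv[0]-K[0,2])/K[0,0]; y=(uv[1]-K[1,2])/K[1,1]
    if fish:
        r=np.hypot(x,y); s=np.sin(r)/max(r,1e-9); d=np.array([x*s,-y*s,-np.cos(r)])
    else: d=np.array([x,-y,-1.])
    return rot(m)@d
def onz(m,uv,z,fish=False):
    d=ray(m,uv,fish); p=m['position']; return p+d*(z-p[2])/d[2]
def proj(m,P,fish=False):
    K=m['camera_matrix']; c=rot(m).T@(np.asarray(P,float)-m['position']); v=np.array([c[0],-c[1],-c[2]])
    if fish:
        n=np.hypot(v[0],v[1]); t=np.arctan2(n,v[2]); q=v[:2]/max(n,1e-9)*t
    else: q=v[:2]/v[2]
    return K[0,0]*q[0]+K[0,2],K[1,1]*q[1]+K[1,2]
E
python3 - <<'E'
from h import *
m=imaging.camera_model('top')
im=cv2.imread('pics/top0.png')
a=cv2.resize(im[150:260,185:345],None,fx=5,fy=5,interpolation=cv2.INTER_CUBIC)
b=cv2.resize(im[185:295,340:500],None,fx=5,fy=5,interpolation=cv2.INTER_CUBIC)
cv2.imwrite('pics/ca.png',a);cv2.imwrite('pics/cb.png',b)
for n,uv,z in [('bolt l',(227,237),.012),('bolt r',(265,229),.012),('block end',(374,255),.014),('leaf tip',(372,204),.01),('case near',(253,202),.03),('case far',(264,162),.03)]:
    print(n,onz(m,uv,z).round(4))
E
```

```text
bolt l [0.485  0.0672 0.012 ]
bolt r [ 0.5005 -0.0146  0.012 ]
block end [ 0.4401 -0.2455  0.014 ]
leaf tip [ 0.5499 -0.2465  0.01  ]
case near [0.5571 0.0092 0.03  ]
case far [ 0.6426 -0.0156  0.03  ]
```

View pics/ca.png

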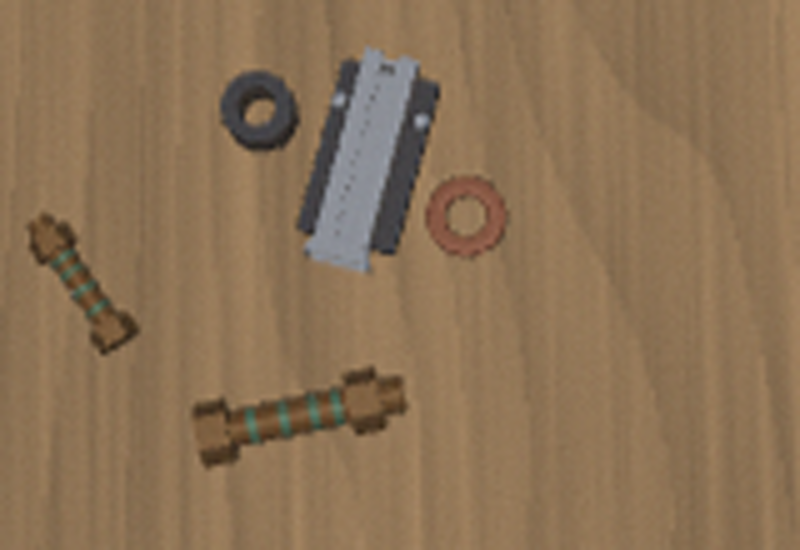

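View pics/cb.png

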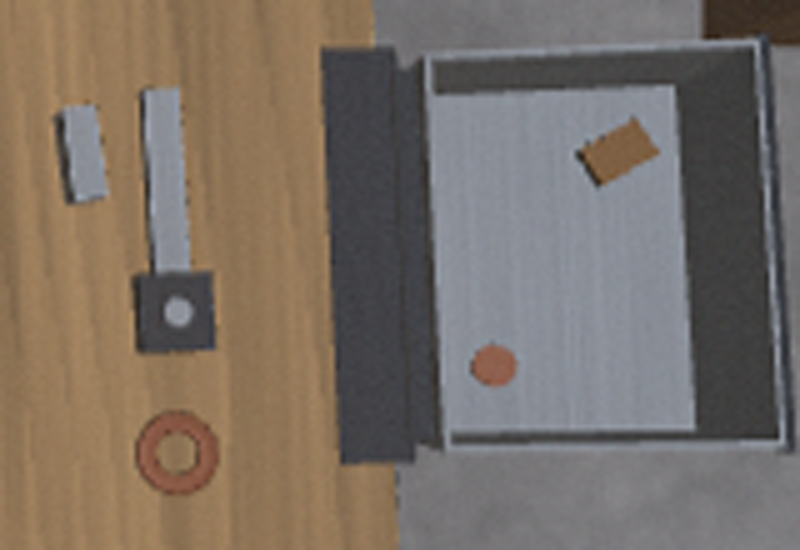

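```bash
cat >> h.py <<'E'
def plan(dst,yaw):
    """remaining move in current tool axes, and turn about tool z"""
    o=ctrl.get_obs(); M=R.from_euler('xyz',o['eef_rot']).as_matrix()
    y0=np.arctan2(M[1,0],M[0,0]); t=(yaw-y0+np.pi)%(2*np.pi)-np.pi
    T=R.from_euler('xyz',[np.pi,0,yaw]).as_matrix(); d=np.asarray(dst)-o['ee_pos']
    print('t',o['time_s'],'at',o['ee_pos'].round(4),'yaw',y0.round(4),'shift now-axes',(M.T@d).round(4),'after-turn axes',(T.T@d).round(4),'turn(tool z)',round(-t,4))
E
python3 - <<'E'
from h import *
m=imaging.camera_model('top')
c=lambda u,v,x0,y0:(x0+(u+.5)/5-.5,y0+(v+.5)/5-.5)
h,t=[onz(m,c(u,v,185,150),.012)[:2] for u,v in((195,436),(406,392))]
d=(t-h)/np.linalg.norm(t-h); print('bolt len',np.linalg.norm(t-h),'dir deg',np.degrees(np.arctan2(d[1],d[0])),'origin',h+d*.04, 'end2',t-d*.05)
b=h+d*.04
# bin PnP
P=np.array([[x*.0835,y*.066,0] for x,y in((1,1),(1,-1),(-1,-1),(-1,1))]+[[.082,-.0645,-.137],[-.082,-.0645,-.137]])
uv=np.array([c(u,v,340,185) for u,v in((429,57),(761,42),(787,445),(447,444),(675,85),(695,430))])
ok,rv,tv=cv2.solvePnP(P,uv,m['camera_matrix'],None)
C=rot(m)@np.diag([1,-1,-1]); RR=C@cv2.Rodrigues(rv)[0]; pos=C@tv[:,0]+m['position']
pr=cv2.projectPoints(P,rv,tv,m['camera_matrix'],None)[0][:,0]
print('bin mouth',pos.round(4),'axes\n',RR.round(3),'resid',(pr-uv).round(2).tolist())
print('rim corners\n',(pos+P[:4]@RR.T).round(3),'floor c',(pos+RR@[0,0,-.137]).round(3))
for e in [0]: plan([b[0],b[1],.20],np.arctan2(d[1],d[0])+np.pi/2)
E
```

```text
bolt len 0.09245877673132222 dir deg -79.37757893066714 origin [0.49291177 0.03521869] end2 [0.49336501 0.03280205]
bin mouth [ 0.4811 -0.4253  0.028 ] axes
 [[ 1.     0.004  0.   ]
 [-0.004  0.982  0.188]
 [ 0.    -0.188  0.982]] resid [[0.17, -0.36], [-0.09, -0.1], [-0.42, -0.18], [0.24, 0.56], [0.11, 0.1], [0.03, -0.01]]
rim corners
 [[ 0.565 -0.361  0.016]
 [ 0.564 -0.49   0.04 ]
 [ 0.397 -0.49   0.04 ]
 [ 0.398 -0.36   0.016]] floor c [ 0.481 -0.451 -0.107]
t 0.1 at [ 0.2201 -0.5038  0.2239] yaw -1.159 shift now-axes [-0.3847 -0.4658  0.0244] after-turn axes [ 0.3675 -0.4795  0.0239] turn(tool z) -1.3444
```

```bash
python3 -m handwheel '[[[0,-0.05,0,-0.134],[0,-0.05,0,-0.134],[0,-0.05,0,-0.134],[0,-0.05,0,-0.134],[0,-0.05,0,-0.134],[0,-0.05,0,-0.134],[0,-0.05,0,-0.134],[0,-0.05,0,-0.134],[0,-0.05,0,-0.134],[0,-0.05,0,-0.134]]]' 0.06 30
python3 -c "
from h import *
plan([.493,.034,.20],np.radians(10.6))"
```

```text
time_s: 1.1
ee_pos: [0.4583, -0.1093, 0.2205]
eef_rot: [-3.135, 0.004, 0.224]
force: [1.0, -0.6, 0.2]
grip_width: 0.06
t 1.1 at [ 0.4583 -0.1093  0.2205] yaw 0.2238 shift now-axes [ 0.0657 -0.1319  0.0211] after-turn axes [ 0.0604 -0.1345  0.0205] turn(tool z) 0.0388
```

```bash
python3 -m handwheel '[[[0.02,-0.045,0.007,0.039],[0.02,-0.045,0.007,0],[0.02,-0.045,0.007,0],[0,0,0,0]]]'
python3 - <<'E'
from h import *
plan([.493,.034,.20],np.radians(10.6))
m=imaging.camera_model('wrist'); im=imaging.camera('wrist'); cv2.imwrite('pics/w1.png',im[:,:,::-1])
import pickle; pickle.dump(m,open('w1.pkl','wb'))
print(m['position'],[np.round(proj(m,P,True)) for P in([.493,.034,.012],[.557,.009,.03],[.6426,-.0156,.03])])
cv2.imwrite('pics/w1b.png',cv2.resize(im[:,:,::-1],(800,600),interpolation=cv2.INTER_CUBIC))
E
```

```text
time_s: 1.5
ee_pos: [0.4879, 0.0408, 0.2]
eef_rot: [-3.135, 0.004, 0.195]
force: [0.5, -0.2, 0.1]
grip_width: 0.0601
t 1.5 at [0.4879 0.0408 0.2   ] yaw 0.1946 shift now-axes [ 0.0037  0.0076 -0.0001] after-turn axes [ 0.0038  0.0076 -0.    ] turn(tool z) 0.0096
[0.47380778 0.11918209 0.361469  ] [array([282., 204.]), array([335., 240.]), array([398., 272.])]
```

View pics/w1b.png

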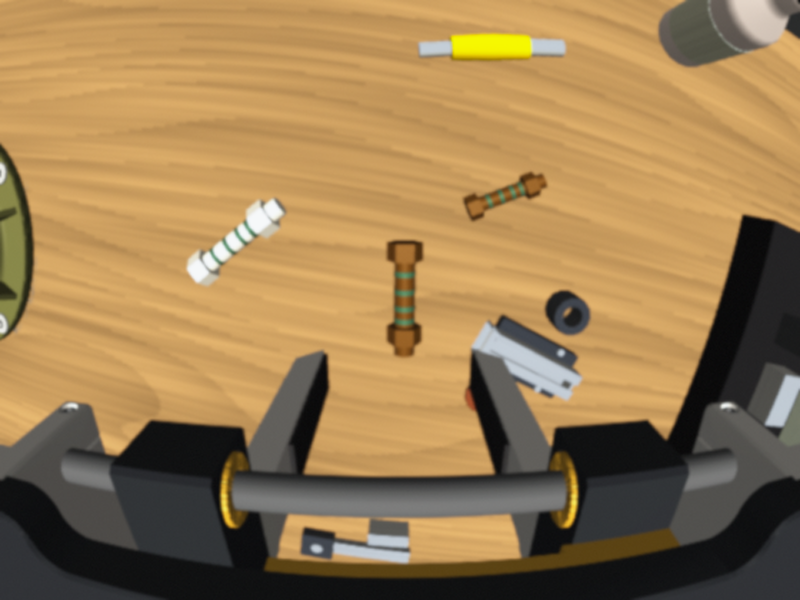

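The big bronze bolt runs upright from (405,241) to (404,355), midway between the jaws. The case is right of the right finger at (525,360), and the small bronze and white bolts are clear to either side. I'll cross-check the bolt's position with these pixels.

Run:
```python
from h import *
import pickle; m=pickle.load(open('w1.pkl','rb'))
h,t=[onz(m,(u*.7,v*.7),.012,True)[:2] for u,v in((405,242),(404,355))]
d=(t-h)/np.linalg.norm(t-h); b=(h+d*.04+t-d*.05)/2
print(h,t,np.linalg.norm(t-h),np.degrees(np.arctan2(d[1],d[0])),b)
plan([b[0],b[1],.022],np.arctan2(d[1],d[0])+np.pi/2)
```

```text
[0.48660601 0.07157892] [ 0.50387976 -0.01842151] 0.09164311735413344 -79.13536245178331 [0.49430044 0.03148908]
t 1.55 at [0.4878 0.0388 0.2003] yaw 0.1938 shift now-axes [0.0058 0.0095 0.1782] after-turn axes [0.0051 0.0084 0.1783] turn(tool z) 0.0041
```

```bash
python3 -m handwheel '[[[0.005,0.008,0.035,0],[0,0,0.045,0],[0,0,0.045,0],[0,0,0.04,0],[0,0,0.012,0],[0,0,0,0]]]'
python3 -c "
from h import *
plan([.4943,.0315,.022],np.radians(10.8))"
```

```text
time_s: 2.15
ee_pos: [0.4947, 0.0273, 0.0199]
eef_rot: [-3.137, 0.0, 0.19]
force: [-0.7, 0.0, 1.2]
grip_width: 0.0601
t 2.15 at [0.4947 0.0273 0.0199] yaw 0.1902 shift now-axes [ 0.0004 -0.0042 -0.002 ] after-turn axes [ 0.0004 -0.0042 -0.0021] turn(tool z) 0.0017
```

```bash
python3 -m handwheel '[[[0,-0.004,-0.002,0],[0,0,0,0],[0,0,0,0],[0,0,0,0],[0,0,0,0],[0,0,0,0]]]' 0 40
python3 -m handwheel '[[[0,0,0,0],[0,0,-0.04,0],[0,0,-0.05,0],[0,0,-0.05,0],[0,0,0,0]]]'
python3 -c "
from h import *
plan([.481,-.425,.16],0)"
```

```text
time_s: 2.75
ee_pos: [0.4972, 0.0307, 0.0289]
eef_rot: [-3.14, -0.009, 0.19]
force: [2.6, 0.2, -1.5]
grip_width: 0.0154
time_s: 3.25
ee_pos: [0.4946, 0.0302, 0.1717]
eef_rot: [-3.138, -0.003, 0.19]
force: [0.3, -0.3, -2.3]
grip_width: 0.0148
t 3.25 at [0.4946 0.0302 0.1717] yaw 0.1897 shift now-axes [-0.0992  0.4445  0.0099] after-turn axes [-0.0136  0.4552  0.0117] turn(tool z) 0.1897
```

```bash
python3 -m handwheel '[[[-0.005,0.048,0,0.095],[-0.005,0.048,0,0.095],[0,0.048,0,0],[0,0.048,0,0],[0,0.048,0,0],[0,0.048,0,0],[0,0.048,0,0],[0,0.048,0,0],[0,0.048,0,0],[0,0.02,0,0]]]'
python3 -c "
from h import *
plan([.481,-.429,-.005],0)"
```

```text
time_s: 4.25
ee_pos: [0.4934, -0.4354, 0.1581]
eef_rot: [-3.131, 0.005, -0.001]
force: [-0.3, 0.4, -2.8]
grip_width: 0.0145
t 4.25 at [ 0.4934 -0.4354  0.1581] yaw -0.0014 shift now-axes [-0.0116 -0.0046  0.1632] after-turn axes [-0.0124 -0.0064  0.1631] turn(tool z) -0.0014
```

```bash
python3 -m handwheel '[[[-0.006,-0.005,0.02,0],[-0.006,0,0.04,0],[0,0,0.03,0],[0,0,0.03,0],[0,0,0.02,0],[0,0,0,0]]]'
python3 -c "
from h import *
plan([.481,-.429,-.005],0)"
```

```text
time_s: 4.85
ee_pos: [0.4757, -0.4301, 0.0032]
eef_rot: [-3.124, 0.012, -0.007]
force: [0.2, 0.2, -2.9]
grip_width: 0.0149
t 4.85 at [ 0.4757 -0.4301  0.0032] yaw -0.0066 shift now-axes [ 0.0054 -0.001   0.0082] after-turn axes [ 0.0053 -0.0011  0.0082] turn(tool z) -0.0066
```

```bash
python3 -m handwheel '[[[0,0,0,0],[0,0,0,0],[0,0,0,0],[0,0,-0.03,0],[0,0,-0.05,0],[0,0,-0.05,0],[0,0,-0.05,0],[0,0,-0.03,0]]]' 0.06
python3 - <<'E'
from h import *
plan([.457,-.246,.2],-np.pi/2)
im=imaging.camera('top'); cv2.imwrite('pics/top1.png',im[:,:,::-1])
E
```

```text
time_s: 5.65
ee_pos: [0.478, -0.4334, 0.2216]
eef_rot: [-3.125, 0.01, -0.006]
force: [-0.2, 0.4, 0.3]
grip_width: 0.0602
t 5.65 at [ 0.478  -0.4334  0.2216] yaw -0.0062 shift now-axes [-0.022  -0.1869  0.0249] after-turn axes [-0.1874  0.021   0.0216] turn(tool z) 1.5646
```

```bash
python3 -m handwheel '[[[-0.0163,-0.013,0.002,0.149],[-0.0163,-0.013,0.002,0.149],[-0.0163,-0.013,0.002,0.149],[-0.0163,-0.013,0.002,0.149],[-0.0163,-0.013,0.002,0.149],[-0.0163,-0.013,0.002,0.149],[-0.0163,-0.013,0.002,0.149],[-0.0163,-0.013,0.002,0.149],[-0.0163,-0.013,0.002,0.149],[-0.0163,-0.013,0.002,0.149]]]'
python3 -m handwheel '[[[0,0,0,0.08],[0,0,0,0]]]'
python3 - <<'E'
from h import *
import pickle
plan([.457,-.246,.2],-np.pi/2)
m=imaging.camera_model('wrist'); im=imaging.camera('wrist')[:,:,::-1]; cv2.imwrite('pics/w2.png',im)
pickle.dump(m,open('w2.pkl','wb')); print(m['position'],m['attitude'])
t=imaging.camera('top')[:,:,::-1]; cv2.imwrite('pics/top2.png',t)
tc=cv2.resize(t[180:290,410:510],(400,440),interpolation=cv2.INTER_CUBIC)
wc=im; 
o=np.zeros((600,800,3),np.uint8); o[:420,:560]=wc; o[420:600,560:800]=cv2.resize(t[180:285,410:510+40],(240,180)); cv2.imwrite('pics/v2.png',o)
E
```

```text
time_s: 6.7
ee_pos: [0.4373, -0.2451, 0.22]
eef_rot: [-3.129, -0.007, -1.511]
force: [0.3, -0.7, 0.2]
grip_width: 0.06
time_s: 6.9
ee_pos: [0.4383, -0.2431, 0.2217]
eef_rot: [-3.125, -0.007, -1.595]
force: [-0.4, -0.5, -0.8]
grip_width: 0.0599
t 6.9 at [ 0.4383 -0.2431  0.2217] yaw -1.5955 shift now-axes [ 0.0023 -0.0184  0.0221] after-turn axes [ 0.0029 -0.0187  0.0217] turn(tool z) -0.0247
[ 0.51709534 -0.24383179  0.38403218] [-0.26400499 -0.0073845  -1.5953051 ]
```

View pics/v2.png

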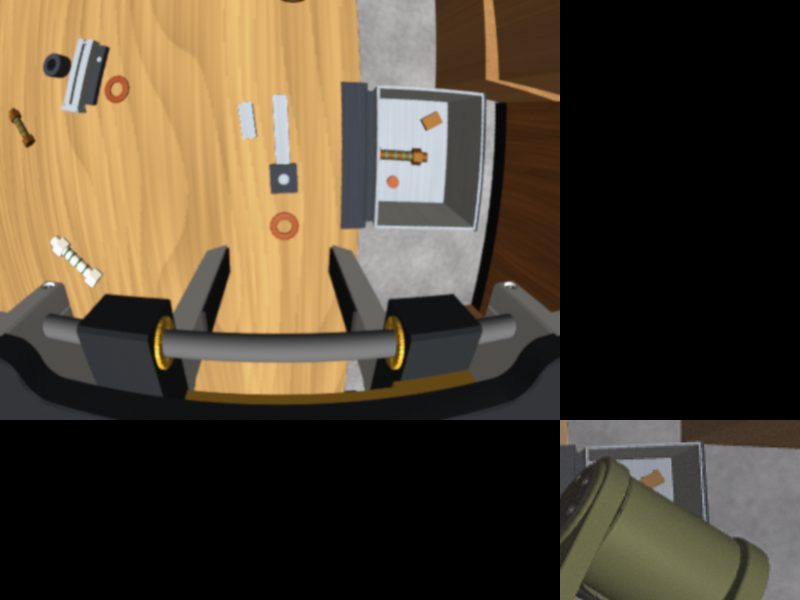

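The bolt now lies in the bin at (404,156). The gauge has its leaf tip at (281,95) and its block at (284,178), and the setting block at (247,121) and washer at (284,226) are undisturbed. Next I'll measure the gauge by segmentation.

```bash
cat >> h.py <<'E'
def comp(mask,seed):
    n,l,s,c=cv2.connectedComponentsWithStats(mask.astype(np.uint8)); k=l[seed[1],seed[0]]
    if k==0: print('seed off mask'); return None
    ct=max(cv2.findContours((l==k).astype(np.uint8),cv2.RETR_EXTERNAL,cv2.CHAIN_APPROX_NONE)[0],key=cv2.contourArea)[:,0]
    return s[k],ct.astype(float)
def rectw(m,ct,z,fish):
    W=np.array([onz(m,p,z,fish)[:2] for p in ct],np.float32)
    return cv2.minAreaRect(W*1000)
E
python3 - <<'E'
from h import *
import pickle
for f,m,fish,sl,sb in(('w2',pickle.load(open('w2.pkl','rb')),True,(281,130),(275,185)),('top0',imaging.camera_model('top'),False,(373,220),(371,250))):
    im=cv2.imread(f'pics/{f}.png'); hsv=cv2.cvtColor(im,cv2.COLOR_BGR2HSV)
    print(f,hsv[sl[1],sl[0]],hsv[sb[1],sb[0]],hsv[sl[1],sl[0]-20])
    L=(hsv[...,1]<60)&(hsv[...,2]>110); B=(hsv[...,1]<90)&(hsv[...,2]<110)
    for n,M,s,z in(('leaf',L,sl,.010),('block',B,sb,.014)):
        r=comp(M,s)
        if r: print(n,r[0],rectw(m,r[1],z,fish))
E
```

```text
w2 [106  22 222] [109  42  85] [ 18 130 229]
leaf [ 272   95   19   70 1028] ((514.4186401367188, -248.810791015625), (80.45096588134766, 16.90241813659668), 1.54986572265625)
block [270 164  27  29 586] ((458.897705078125, -250.1298065185547), (33.16041946411133, 29.400997161865234), 1.448233723640442)
top0 [112  19 151] [150  11  68] [11 31 66]
leaf [369 202   9  38 268] ((514.2229614257812, -247.3224334716797), (79.46839904785156, 15.946402549743652), 1.314085841178894)
block [366 215  17  41 254] ((482.5859375, -247.24009704589844), (34.06327438354492, 85.51343536376953), 87.60531616210938)
```

```bash
python3 -c "
from h import *
plan([.4575,-.2496,.021],-1.5455)"
python3 -m handwheel '[[[0.007,-0.018,0.01,-0.05],[0,0,0.05,0],[0,0,0.05,0],[0,0,0.025,0],[0,0,0,0]]]'
python3 -c "
from h import *
plan([.4575,-.2496,.021],-1.5455)"
```

```text
t 7.0 at [ 0.4381 -0.2434  0.2215] yaw -1.5922 shift now-axes [ 0.0043 -0.0162  0.2008] after-turn axes [ 0.0066 -0.0192  0.2005] turn(tool z) -0.0467
time_s: 7.5
ee_pos: [0.4597, -0.2551, 0.0856]
eef_rot: [-3.119, -0.013, -1.53]
force: [-0.2, -1.3, -0.3]
grip_width: 0.0599
t 7.5 at [ 0.4597 -0.2551  0.0856] yaw -1.5299 shift now-axes [-0.0064  0.0034  0.0645] after-turn axes [-0.0056  0.002   0.0646] turn(tool z) 0.0156
```

```bash
python3 -m handwheel '[[[-0.0055,0.002,0.02,0.015],[0,0,0.02,0],[0,0,0.016,0],[0,0,0.005,0],[0,0,0,0]]]'
python3 -c "
from h import *
plan([.4575,-.2496,.021],-1.5455); o=ctrl.get_obs(); print(o['eef_rot'],o['qpos'],o['force'])"
```

```text
time_s: 8.0
ee_pos: [0.4615, -0.2538, 0.0299]
eef_rot: [-3.112, -0.017, -1.54]
force: [0.2, -0.2, -0.1]
grip_width: 0.0597
t 8.0 at [ 0.4615 -0.2538  0.0299] yaw -1.5401 shift now-axes [-0.0045  0.0041  0.0087] after-turn axes [-0.0043  0.0039  0.0089] turn(tool z) 0.0054
[-3.11226964 -0.01746153 -1.5401209 ] [-0.57349511  0.48265005  1.77560905  0.00305265  0.84928582  0.96439245] [ 0.2023999  -0.21209855 -0.07643309]
```

The tool's tilt is drifting, now about 2°. I'll test whether rising undoes it before I grasp.

```bash
cat > tilt.py <<'E'
from h import *
o=ctrl.get_obs(); M=R.from_euler('xyz',o['eef_rot']).as_matrix(); a=o['qpos'][0]; z=M[:,2]
print('t',o['time_s'],'pos',o['ee_pos'].round(4),'tilt radial %.4f tangential %.4f'%(z[:2]@[np.cos(a),np.sin(a)],z[:2]@[-np.sin(a),np.cos(a)]),'qvel',o['joint_vel'].round(3))
E
python3 tilt.py; python3 -m handwheel '[[[0,0,-0.05,0],[0,0,-0.05,0],[0,0,-0.05,0]]]' >/dev/null; python3 tilt.py; python3 -m handwheel '[[[0,0,0,0]]]' >/dev/null; python3 tilt.py; python3 -m handwheel '[[[0,0,0,0],[0,0,0,0],[0,0,0,0],[0,0,0,0]]]'>/dev/null; python3 tilt.py
```

```text
t 8.0 pos [ 0.4615 -0.2538  0.0299] tilt radial 0.0340 tangential 0.0023 qvel [-0.002 -0.014 -0.013 -0.001  0.017 -0.011]
t 8.3 pos [ 0.4552 -0.2507  0.1791] tilt radial 0.0254 tangential 0.0023 qvel [-4.000e-03 -6.310e-01 -4.740e-01 -1.000e-03  1.079e+00 -6.000e-03]
t 8.4 pos [ 0.4571 -0.2521  0.187 ] tilt radial 0.0372 tangential 0.0023 qvel [-0.002  0.03   0.065 -0.002 -0.038 -0.008]
t 8.8 pos [ 0.4568 -0.2522  0.1881] tilt radial 0.0390 tangential 0.0023 qvel [ 0.001  0.009  0.008  0.    -0.002 -0.002]
```

```bash
python3 -m handwheel '[[[0.024,-0.0435,0,0],[0.024,-0.0435,0,0],[0.0,0,0,0]]]' >/dev/null; python3 tilt.py; python3 -m handwheel '[[[-0.0115,0.021,0,0],[-0.0115,0.021,0,0],[-0.0115,0.021,0,0],[-0.0115,0.021,0,0],[0,0,0,0]]]' >/dev/null; python3 tilt.py
```

```text
t 9.1 pos [ 0.5454 -0.297   0.1864] tilt radial 0.0288 tangential 0.0016 qvel [-0.003 -0.074  0.117 -0.002 -0.013 -0.005]
t 9.6 pos [ 0.4549 -0.2509  0.1768] tilt radial 0.0171 tangential 0.0020 qvel [ 0.     0.032 -0.039 -0.    -0.001  0.003]
```

```bash
python3 -m handwheel '[[[0.024,-0.0435,0,0],[0.024,-0.0435,0,0],[0.0,0,0,0]]]' >/dev/null; python3 tilt.py; python3 -m handwheel '[[[-0.0115,0.021,0,0],[-0.0115,0.021,0,0],[-0.0115,0.021,0,0],[-0.0115,0.021,0,0],[0,0,0,0]]]' >/dev/null; python3 tilt.py;python3 -c "
from h import *
plan([.4575,-.2496,.021],-1.5455)"
```

```text
t 9.9 pos [ 0.544  -0.2961  0.1752] tilt radial 0.0109 tangential 0.0017 qvel [-0.004 -0.077  0.11  -0.001 -0.009 -0.005]
t 10.4 pos [ 0.4552 -0.2509  0.1694] tilt radial 0.0039 tangential 0.0018 qvel [ 0.002  0.031 -0.049  0.002 -0.004  0.004]
t 10.4 at [ 0.4552 -0.2509  0.1694] yaw -1.5365 shift now-axes [-0.0014 -0.0018  0.1485] after-turn axes [-0.0013 -0.0024  0.1484] turn(tool z) 0.009
```

```bash
python3 -m handwheel '[[[-0.0014,-0.002,0.04,0.009],[0,0,0.045,0],[0,0,0.045,0],[0,0,0,0]]]' >/dev/null; python3 tilt.py;python3 -c "
from h import *
plan([.4575,-.2496,.021],-1.5455)"
```

```text
t 10.8 pos [ 0.4598 -0.2507  0.0372] tilt radial 0.0093 tangential 0.0019 qvel [ 0.001 -0.08  -0.075  0.     0.069  0.001]
t 10.8 at [ 0.4598 -0.2507  0.0372] yaw -1.5461 shift now-axes [-0.0012  0.0024  0.0162] after-turn axes [-0.0012  0.0022  0.0162] turn(tool z) -0.0006
```

```bash
python3 -m handwheel '[[[-0.001,0.002,0.014,0],[0,0,0,0]]]' >/dev/null; python3 tilt.py;python3 -c "
from h import *
plan([.4575,-.2496,.021],-1.5455)"
```

```text
t 11.0 pos [ 0.4591 -0.2505  0.0248] tilt radial 0.0096 tangential 0.0019 qvel [ 0.001 -0.052 -0.067  0.001  0.051  0.001]
t 11.0 at [ 0.4591 -0.2505  0.0248] yaw -1.546 shift now-axes [-0.001   0.0016  0.0038] after-turn axes [-0.0009  0.0015  0.0038] turn(tool z) -0.0005
```

```bash
python3 -m handwheel '[[[-0.001,0.002,0.004,0]]]' >/dev/null; python3 tilt.py; python3 -m handwheel '[[[0,0,0,0],[0,0,0,0],[0,0,0,0]]]' 0 50; python3 tilt.py
```

```text
t 11.1 pos [ 0.4584 -0.2504  0.023 ] tilt radial 0.0128 tangential 0.0019 qvel [-0.007  0.034  0.085  0.001 -0.104 -0.006]
time_s: 11.4
ee_pos: [0.4598, -0.2513, 0.0264]
eef_rot: [-3.126, -0.008, -1.546]
force: [0.1, 0.3, 0.4]
grip_width: 0.04
t 11.4 pos [ 0.4598 -0.2513  0.0264] tilt radial 0.0174 tangential 0.0019 qvel [-0.001 -0.012 -0.008 -0.001  0.008 -0.   ]
```

```bash
python3 -m handwheel '[[[0,0.002,0.006,0],[0,0,0.001,0]]]'; python3 tilt.py
```

```text
time_s: 11.6
ee_pos: [0.4589, -0.2518, 0.0212]
eef_rot: [-3.123, -0.01, -1.546]
force: [-8.3, 4.9, 17.4]
grip_width: 0.0313
t 11.6 pos [ 0.4589 -0.2518  0.0212] tilt radial 0.0206 tangential 0.0023 qvel [ 0.003  0.001 -0.    -0.     0.001  0.001]
```

```bash
python3 -m handwheel '[[[0,0,0,0],[0,0,-0.02,0],[0,0,-0.04,0],[0,0,-0.03,0],[0,0,0,0]]]'; python3 tilt.py
python3 - <<'E'
from h import *
import pickle
m=imaging.camera_model('wrist'); im=imaging.camera('wrist')[:,:,::-1]; cv2.imwrite('pics/w3.png',im); pickle.dump((m,ctrl.get_obs()),open('w3.pkl','wb'))
cv2.imwrite('pics/w3b.png',cv2.resize(im,(800,600),interpolation=cv2.INTER_CUBIC))
E
```

```text
time_s: 12.1
ee_pos: [0.4555, -0.2503, 0.1116]
eef_rot: [-3.128, -0.007, -1.546]
force: [-0.1, 0.1, -2.5]
grip_width: 0.0316
t 12.1 pos [ 0.4555 -0.2503  0.1116] tilt radial 0.0154 tangential 0.0021 qvel [-0.001  0.043  0.046 -0.003 -0.043 -0.   ]
```

View pics/w3b.png

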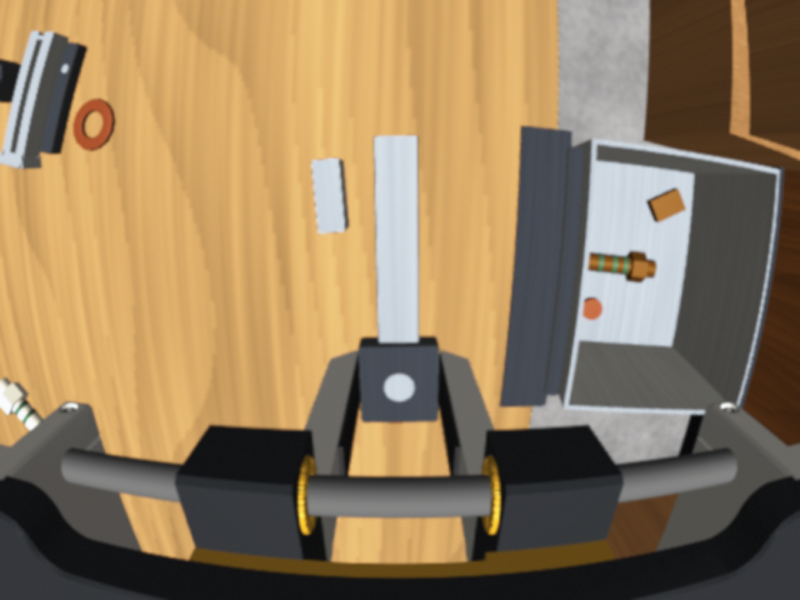

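Run:
```python
from h import *
import pickle
m=imaging.camera_model('top')
c=lambda u,v,x0=185,y0=150:(x0+(u+.5)/5-.5,y0+(v+.5)/5-.5)
l,r=[onz(m,c(*p),.035)[:2] for p in((305,248),(370,272))]
fl,fr=[onz(m,c(*p),.031)[:2] for p in((365,50),(418,62))]
M=(l+r)/2; F=(fl+fr)/2; d=F-M; print('mouth',M,'far',F,'len',np.linalg.norm(d),'lipw',np.linalg.norm(l-r),'farw',np.linalg.norm(fl-fr),'yaw',np.arctan2(d[1],d[0]),'yaw from lip',np.arctan2((l-r)[0],-(l-r)[1])*1)
a=np.arctan2(d[1],d[0]); d/=np.linalg.norm(d)
w,o=pickle.load(open('w3.pkl','rb'))
q=lambda u,v,z:onz(w,(u*.7,v*.7),z,True)[:2]
zt=.090+.010
tl,tr,sl,sr=q(375,136,zt),q(418,136,zt),q(378,341,zt),q(418,341,zt)
g=(tl+tr-sl-sr)/2; print('leaf len',np.linalg.norm(g),'w',np.linalg.norm(tl-tr),np.linalg.norm(sl-sr),'yaw',np.arctan2(g[1],g[0]),'shoulder',(sl+sr)/2,'tcp',o['ee_pos'],o['eef_rot'])
S=M-d*.127; print('standoff'); plan([S[0],S[1],.10],a-np.pi/2-.0)
```

```text
mouth [0.55731475 0.01081367] far [ 0.6450562  -0.01331834] len 0.0909995374885842 lipw 0.029292002697889858 farw 0.02323700385214744 yaw -0.2683992682788174 yaw from lip 2.7651410443296864
leaf len 0.07923777306976407 w 0.015804834777917 0.01588428664482296 yaw 0.03212390857114843 shoulder [ 0.47222936 -0.24982115] tcp [ 0.45479347 -0.24987981  0.10954873] [-3.12984781 -0.00549449 -1.54569954]
standoff
t 12.15 at [ 0.4548 -0.2499  0.1095] yaw -1.5457 shift now-axes [-0.2948  0.0126  0.0078] after-turn axes [-0.2785  0.0973  0.0095] turn(tool z) 0.2935
```

```bash
python3 -m handwheel '[[[-0.03,0.006,0,0.1],[-0.04,0.01,0,0.1],[-0.045,0.015,0,0.095],[-0.045,0.017,0,0],[-0.045,0.017,0,0],[-0.04,0.017,0,0],[-0.025,0.01,0,0],[0,0,0,0]]]'; python3 tilt.py
python3 - <<'E'
from h import *
import pickle
plan([.4348,.0445,.10],-1.843)
m=imaging.camera_model('wrist'); im=imaging.camera('wrist')[:,:,::-1]; cv2.imwrite('pics/w4.png',im); pickle.dump((m,ctrl.get_obs()),open('w4.pkl','wb'))
cv2.imwrite('pics/w4b.png',cv2.resize(im[:320,110:490],None,fx=1.9,fy=1.87,interpolation=cv2.INTER_CUBIC))
E
```

```text
time_s: 12.95
ee_pos: [0.4103, 0.0434, 0.0946]
eef_rot: [3.137, -0.003, -1.857]
force: [-0.2, -0.3, -1.2]
grip_width: 0.0312
t 12.95 pos [0.4103 0.0434 0.0946] tilt radial -0.0054 tangential -0.0018 qvel [-0.014  0.02   0.022 -0.008 -0.017 -0.028]
t 12.95 at [0.4103 0.0434 0.0946] yaw -1.8568 shift now-axes [-0.0079 -0.0231 -0.0056] after-turn axes [-0.0076 -0.0233 -0.0054] turn(tool z) -0.0138
```

View pics/w4b.png

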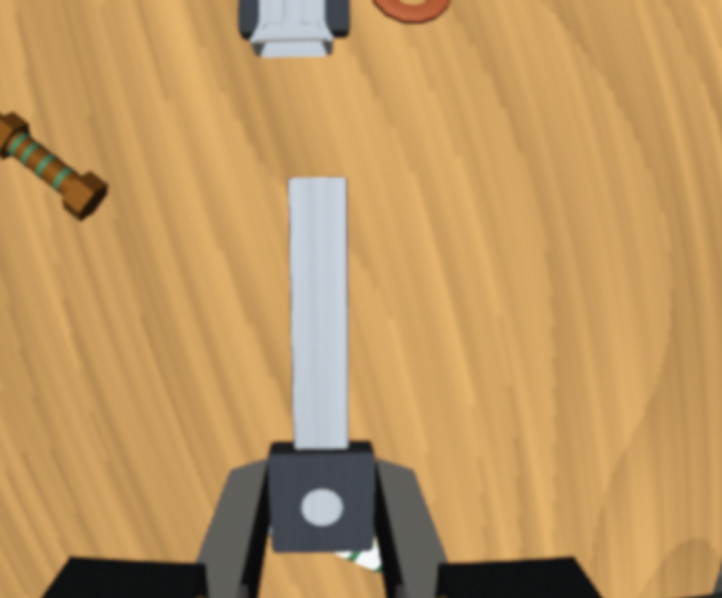

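The gauge is held straight, with its leaf axis from (321,447) to (318,178) in the crop. The case lip is centred near (294,48), and the small bolt is clear at left. The tilt is now -0.005, against 0.021 at the grasp. A slow-out, fast-in loop should bring it back and centre the gauge.

```bash
python3 -m handwheel '[[[-0.0075,-0.022,0,-0.012],[0,-0.022,0,0],[0,-0.022,0,0],[0,-0.022,0,0],[0,-0.022,0,0],[0,0,0,0],[0,0.045,0,0],[0,0.045,0,0],[0,0,0,0]]]' ; python3 tilt.py
python3 - <<'E'
from h import *
plan([.4348,.0445,.10],-1.843)
E
```

```text
time_s: 13.9
ee_pos: [0.4276, 0.0353, 0.082]
eef_rot: [3.119, -0.009, -1.852]
force: [0.4, -0.7, -1.8]
grip_width: 0.0319
t 13.9 pos [0.4276 0.0353 0.082 ] tilt radial -0.0244 tangential -0.0026 qvel [-0.038  0.053 -0.084 -0.005 -0.017 -0.022]
t 13.9 at [0.4276 0.0353 0.082 ] yaw -1.8523 shift now-axes [-0.0107 -0.0039 -0.0181] after-turn axes [-0.0108 -0.0044 -0.018 ] turn(tool z) -0.0093
```

```bash
python3 -m handwheel '[[[-0.01,-0.004,0,-0.01],[0,0,0,0]]]'>/dev/null ; python3 tilt.py;  python3 -m handwheel '[[[0,0,0,0],[0,0,0,0],[0,0,0,0]]]'>/dev/null ; python3 tilt.py; python3 -m handwheel '[[[0,0,-0.04,0],[0,0,-0.04,0],[0,0,0,0]]]'>/dev/null ; python3 tilt.py; python3 -m handwheel '[[[0,0,0.025,0],[0,0,0.025,0],[0,0,0.02,0],[0,0,0,0]]]'>/dev/null ; python3 tilt.py
```

```text
t 14.1 pos [0.4342 0.0434 0.0812] tilt radial -0.0251 tangential -0.0022 qvel [-0.027 -0.005  0.019 -0.007 -0.007 -0.012]
t 14.4 pos [0.4354 0.043  0.0806] tilt radial -0.0255 tangential -0.0023 qvel [-0.004  0.009 -0.007  0.001 -0.003 -0.003]
t 14.7 pos [0.4375 0.0427 0.1622] tilt radial -0.0286 tangential -0.0023 qvel [-0.003  0.055  0.064 -0.002 -0.057 -0.   ]
t 15.1 pos [0.4361 0.0421 0.0896] tilt radial -0.0256 tangential -0.0024 qvel [-0.002 -0.022 -0.027  0.002  0.025  0.001]
```

```bash
python3 -m handwheel '[[[0,0,0,0.149],[0,0,0,0.149],[0,0,0,0]]]'>/dev/null ; python3 tilt.py;  python3 -m handwheel '[[[0,0,0,-0.149],[0,0,0,-0.149],[0,0,0,0]]]'>/dev/null ; python3 tilt.py; echo vert; python3 -m handwheel '[[[0,0,-0.02,0],[0,0,-0.02,0],[0,0,-0.02,0],[0,0,-0.02,0],[0,0,0,0]]]'>/dev/null ; python3 tilt.py; python3 -m handwheel '[[[0,0,0.04,0],[0,0,0.04,0],[0,0,0,0]]]'>/dev/null ; python3 tilt.py; echo pulse; python3 -m handwheel '[[[0,0.03,0,0],[0,0,0,0],[0,0,0,0],[0,-0.03,0,0],[0,0,0,0],[0,0,0,0]]]'>/dev/null ; python3 tilt.py
```

```text
t 15.4 pos [0.4362 0.0419 0.0898] tilt radial -0.0270 tangential -0.0024 qvel [-0.002 -0.001 -0.005  0.001  0.005 -0.119]
t 15.7 pos [0.4368 0.0418 0.0911] tilt radial -0.0255 tangential -0.0024 qvel [-0.001 -0.003 -0.005 -0.     0.005  0.081]
vert
t 16.2 pos [0.4389 0.0419 0.1749] tilt radial -0.0255 tangential -0.0024 qvel [-0.     0.022  0.041  0.001 -0.035  0.012]
t 16.5 pos [0.4372 0.0416 0.0926] tilt radial -0.0221 tangential -0.0025 qvel [-0.    -0.058 -0.061 -0.     0.062  0.008]
pulse
t 17.1 pos [0.4395 0.0413 0.0966] tilt radial -0.0199 tangential -0.0025 qvel [-0.01   0.014 -0.049 -0.002  0.005 -0.003]
```

```bash
for i in 1; do python3 -m handwheel '[[[0,0,-0.021,0],[0,0,-0.021,0],[0,0,-0.021,0],[0,0,-0.021,0],[0,0,-0.021,0],[0,0,-0.021,0],[0,0,-0.021,0],[0,0,-0.021,0],[0,0,-0.021,0]]]'>/dev/null ; python3 tilt.py; python3 -m handwheel '[[[0,0,0.05,0],[0,0,0.05,0],[0,0,0.05,0],[0,0,0.04,0],[0,0,0,0]]]'>/dev/null ; python3 tilt.py; done
```

```text
t 18.0 pos [0.4403 0.0422 0.2942] tilt radial -0.0232 tangential -0.0023 qvel [ 0.003 -0.128 -0.38   0.001  0.503  0.001]
t 18.5 pos [0.4382 0.042  0.1059] tilt radial -0.0101 tangential -0.0023 qvel [ 0.003 -0.068 -0.062  0.001  0.069  0.002]
```

+0.010 per loop; I'll repeat it twice.

```bash
python3 -m handwheel '[[[0,0,-0.021,0],[0,0,-0.021,0],[0,0,-0.021,0],[0,0,-0.021,0],[0,0,-0.021,0],[0,0,-0.021,0],[0,0,-0.021,0],[0,0,-0.021,0],[0,0,-0.021,0]]]'>/dev/null ; python3 -m handwheel '[[[0,0,0.05,0],[0,0,0.05,0],[0,0,0.05,0],[0,0,0.04,0],[0,0,0,0]]]'>/dev/null ; python3 tilt.py
python3 -m handwheel '[[[0,0,-0.021,0],[0,0,-0.021,0],[0,0,-0.021,0],[0,0,-0.021,0],[0,0,-0.021,0],[0,0,-0.021,0],[0,0,-0.021,0],[0,0,-0.021,0],[0,0,-0.021,0]]]'>/dev/null ; python3 -m handwheel '[[[0,0,0.05,0],[0,0,0.05,0],[0,0,0.05,0],[0,0,0.05,0],[0,0,0,0]]]'>/dev/null ; python3 tilt.py
python3 - <<'E'
from h import *
import pickle
plan([.4348,.0445,.10],-1.843)
m=imaging.camera_model('wrist'); im=imaging.camera('wrist')[:,:,::-1]; cv2.imwrite('pics/w5.png',im); pickle.dump((m,ctrl.get_obs()),open('w5.pkl','wb'))
cv2.imwrite('pics/w5b.png',cv2.resize(im[:300,150:450],None,fx=2.4,fy=2,interpolation=cv2.INTER_CUBIC))
E
```

```text
t 19.9 pos [0.4438 0.0429 0.1452] tilt radial 0.0266 tangential -0.0022 qvel [ 0.    -0.086 -0.086  0.     0.089  0.002]
t 21.3 pos [0.4506 0.0437 0.1971] tilt radial 0.0857 tangential -0.0021 qvel [ 0.003 -0.117 -0.139  0.     0.129  0.001]
t 21.3 at [0.4506 0.0437 0.1971] yaw -1.8502 shift now-axes [0.0059 0.0234 0.0954] after-turn axes [0.0035 0.0154 0.0971] turn(tool z) -0.0072
```

View pics/w5b.png

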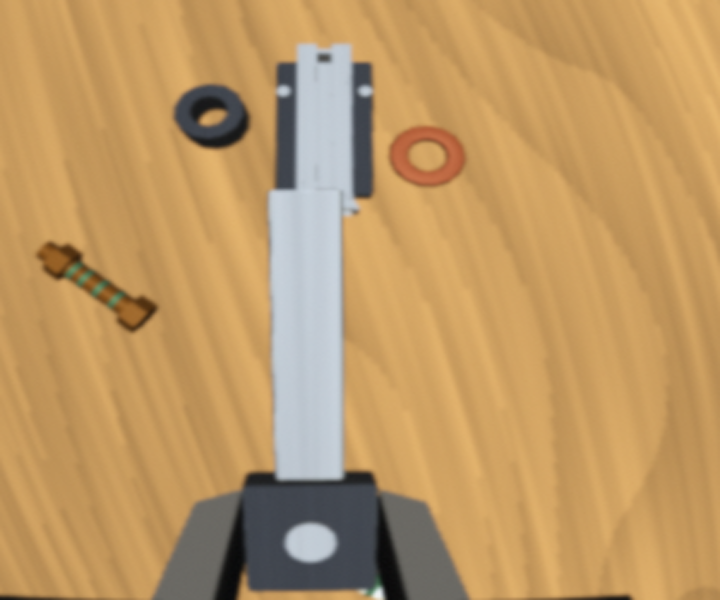

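The far end of the case spans (297..352,45), with the washer and collar nut undisturbed. The leaves sit slightly left of the case axis. The last loop overshot the tilt to 0.086. I'll measure the case here, then bring the tilt back with out-and-in loops.

```bash
python3 - <<'E'
from h import *
import pickle
w,o=pickle.load(open('w5.pkl','rb'))
q=lambda u,v,z:onz(w,(150+(u+.5)/2.4-.5,(v+.5)/2-.5),z,True)[:2]
A,B,C,D=q(297,45,.031),q(296,185,.031),q(352,45,.031),q(354,185,.031)
print('w',np.linalg.norm(A-C),np.linalg.norm(B-D)); d=(A+C-B-D)/2; L=np.linalg.norm(d); d/=L
print('yaw',np.arctan2(d[1],d[0]),'mouth from far end',(A+C)/2-d*.089, 'lat foot',(q(276,63,.008)+q(373,63,.008))/2, np.linalg.norm(q(276,63,.008)-q(373,63,.008)), q(373,197,.008))
F=(q(276,63,.008)+q(373,63,.008))/2; n=np.array([-d[1],d[0]]); print('lateral: sleeve',n@((A+C)/2),n@((B+D)/2),'foot',n@F,'top est',n@[.5573,.0108])
E
python3 -m handwheel '[[[0,-0.05,0,0],[0,-0.05,0,0],[0,0,0,0],[0,0.025,0,0],[0,0.025,0,0],[0,0.025,0,0],[0,0.025,0,0],[0,0,0,0]]]'>/dev/null; python3 tilt.py
python3 -m handwheel '[[[0,-0.05,0,0],[0,-0.05,0,0],[0,0,0,0],[0,0.025,0,0],[0,0.025,0,0],[0,0.025,0,0],[0,0.025,0,0],[0,0,0,0]]]'>/dev/null; python3 tilt.py
```

```text
w 0.023952853649127085 0.02457514959633508
yaw -0.2786641694280461 mouth from far end [0.56104977 0.00965305] lat foot [ 0.64494854 -0.01420583] 0.04495372758244698 [ 0.56305935 -0.01342607]
lateral: sleeve 0.16360952420961283 0.16360952420961283 foot 0.16374920353404876 top est 0.16368077641786394
t 22.15 pos [0.458  0.0439 0.2386] tilt radial 0.1280 tangential -0.0029 qvel [-0.01  -0.026 -0.098 -0.001  0.042 -0.011]
t 22.95 pos [0.4619 0.0434 0.2677] tilt radial 0.1588 tangential -0.0037 qvel [-0.012 -0.008 -0.087 -0.001  0.027 -0.011]
```

```bash
python3 -m handwheel '[[[0,0,0.02,0],[0,0,0.02,0],[0,0,0.02,0],[0,0,0.02,0],[0,0,0.02,0],[0,0,0,0]]]'>/dev/null; python3 tilt.py; python3 -m handwheel '[[[0,0.025,0,0],[0,0.025,0,0],[0,0,0,0]]]'>/dev/null; python3 tilt.py; python3 -m handwheel '[[[0,-0.05,0,0],[0,0,0,0]]]'>/dev/null; python3 tilt.py; python3 -m handwheel '[[[0,-0.025,0,0],[0,-0.025,0,0],[0,0,0,0]]]'>/dev/null; python3 tilt.py
```

```text
t 23.55 pos [0.4864 0.0429 0.1855] tilt radial 0.1837 tangential -0.0036 qvel [-0.001 -0.05  -0.071 -0.002  0.058 -0.001]
t 23.85 pos [0.4412 0.0567 0.184 ] tilt radial 0.1911 tangential -0.0107 qvel [-0.016  0.004 -0.09   0.     0.029 -0.014]
t 24.05 pos [0.491  0.0427 0.1985] tilt radial 0.1965 tangential -0.0033 qvel [ 0.039 -0.117  0.131  0.003  0.037  0.029]
t 24.35 pos [0.5429 0.0276 0.2152] tilt radial 0.2035 tangential 0.0028 qvel [ 0.008 -0.038  0.019  0.001  0.02   0.006]
```

```bash
python3 -m handwheel '[[[0,0,0,0],[0,0,0,0],[0,0,0,0],[0,0,0,0]]]'>/dev/null; python3 tilt.py; python3 -m handwheel '[[[0,0,-0.05,0]]]'>/dev/null; python3 tilt.py;python3 -m handwheel '[[[0,0,0,0]]]'>/dev/null; python3 tilt.py; python3 -m handwheel '[[[0,0,0.05,0]]]'>/dev/null; python3 tilt.py; python3 -m handwheel '[[[0,0,0,0]]]'>/dev/null; python3 tilt.py
```

```text
t 24.75 pos [0.5428 0.0277 0.2185] tilt radial 0.2065 tangential 0.0028 qvel [ 0.002 -0.01   0.005  0.001  0.004  0.001]
t 24.85 pos [0.5306 0.0279 0.2621] tilt radial 0.1963 tangential 0.0028 qvel [ 0.002 -0.716 -0.515 -0.002  1.145  0.002]
t 24.95 pos [0.5316 0.0281 0.2682] tilt radial 0.2051 tangential 0.0028 qvel [ 0.001  0.105  0.131 -0.001 -0.083  0.002]
t 25.05 pos [0.5438 0.0282 0.2247] tilt radial 0.2161 tangential 0.0028 qvel [ 7.000e-03  6.540e-01  4.740e-01 -1.000e-03 -1.131e+00 -2.000e-03]
t 25.15 pos [0.5419 0.0283 0.2198] tilt radial 0.2082 tangential 0.0028 qvel [ 0.003 -0.124 -0.123 -0.001  0.099  0.001]
```

```bash
python3 -m handwheel '[[[0,0.03,0.025,0],[0,0.03,0.025,0],[0,0.03,0.025,0],[0,0.03,0.025,0],[0,0,0,0]]]'>/dev/null; python3 tilt.py; python3 -m handwheel '[[[0,-0.05,0,0],[0,-0.05,0,0],[0,0,0,0]]]'>/dev/null; python3 tilt.py; python3 -m handwheel '[[[0,0.025,0,0],[0,0.025,0,0],[0,0.025,0,0],[0,0.025,0,0],[0,0,0,0]]]'>/dev/null; python3 tilt.py
```

```text
t 25.65 pos [0.4478 0.0622 0.1   ] tilt radial 0.2117 tangential -0.0147 qvel [-0.014 -0.04  -0.11   0.002  0.058 -0.018]
t 25.95 pos [0.5455 0.0343 0.1258] tilt radial 0.2142 tangential 0.0005 qvel [ 0.021 -0.057  0.078  0.002  0.022  0.013]
t 26.45 pos [0.4536 0.0614 0.1127] tilt radial 0.2218 tangential -0.0145 qvel [-0.014 -0.003 -0.084  0.001  0.021 -0.018]
```

The drift makes sense if each row re-bases on a lagging pose, while camera calls hold the last target. An up row leaves the measured tilt about 0.010 low. So an up row, then a down row, then a settle should ratchet the tilt down.

```bash
cat > settle.py <<'E'
from h import *
import sys
for i in range(int(sys.argv[1])): imaging.camera('top')
exec(open('tilt.py').read())
E
python3 settle.py 3
python3 -m handwheel '[[[0,0,-0.05,0],[0,0,0.05,0]]]'>/dev/null; python3 tilt.py; python3 settle.py 1; python3 settle.py 1;python3 settle.py 1
python3 -m handwheel '[[[0,0,-0.05,0],[0,0,0.05,0]]]'>/dev/null; python3 settle.py 2
```

```text
t 26.6 pos [0.4563 0.0608 0.1133] tilt radial 0.2245 tangential -0.0144 qvel [-0.006  0.016  0.    -0.002 -0.006 -0.001]
t 26.8 pos [0.4613 0.0606 0.129 ] tilt radial 0.2451 tangential -0.0144 qvel [-0.034  1.368  0.295 -0.02  -1.461  0.01 ]
t 26.85 pos [0.4567 0.06   0.1121] tilt radial 0.2223 tangential -0.0143 qvel [ 0.001  0.105  0.091  0.003  0.12  -0.001]
t 26.9 pos [0.4543 0.0599 0.1106] tilt radial 0.2134 tangential -0.0143 qvel [ 0.003 -0.007 -0.013  0.004  0.096  0.002]
t 26.95 pos [0.4542 0.06   0.1111] tilt radial 0.2122 tangential -0.0143 qvel [ 0.002 -0.014 -0.02   0.001  0.028 -0.   ]
t 27.25 pos [0.4505 0.0593 0.1095] tilt radial 0.1971 tangential -0.0143 qvel [ 0.003 -0.005 -0.017  0.003  0.088 -0.002]
```

```bash
python3 -m handwheel '[[[0,0,-0.05,0],[0,0,0.05,0]]]'>/dev/null; python3 settle.py 2
python3 -m handwheel '[[[0,0,-0.05,0],[0,0,0.05,0]]]'>/dev/null; python3 settle.py 2
python3 -m handwheel '[[[0,0,-0.05,0],[0,0,0.05,0]]]'>/dev/null; python3 settle.py 2
python3 -m handwheel '[[[0,0,-0.05,0],[0,0,0.05,0]]]'>/dev/null; python3 settle.py 2
python3 -m handwheel '[[[0,0,-0.05,0],[0,0,0.05,0]]]'>/dev/null; python3 settle.py 2
python3 -m handwheel '[[[0,0,-0.05,0],[0,0,0.05,0]]]'>/dev/null; python3 settle.py 2
```

```text
t 27.55 pos [0.4458 0.0588 0.1076] tilt radial 0.1791 tangential -0.0143 qvel [ 0.001 -0.007 -0.022  0.001  0.083  0.001]
t 27.85 pos [0.4405 0.0583 0.1058] tilt radial 0.1595 tangential -0.0144 qvel [ 0.002 -0.006 -0.026  0.002  0.081 -0.001]
t 28.15 pos [0.4351 0.0578 0.1041] tilt radial 0.1391 tangential -0.0144 qvel [ 0.001 -0.007 -0.026  0.002  0.077 -0.003]
t 28.45 pos [0.4295 0.0575 0.1025] tilt radial 0.1182 tangential -0.0144 qvel [ 0.002 -0.006 -0.028  0.     0.076 -0.001]
t 28.75 pos [0.4239 0.0571 0.1009] tilt radial 0.0969 tangential -0.0144 qvel [ 0.001 -0.006 -0.029  0.002  0.077  0.001]
t 29.05 pos [0.418  0.0567 0.0994] tilt radial 0.0750 tangential -0.0144 qvel [ 0.002 -0.007 -0.034  0.002  0.074 -0.003]
```

```bash
python3 -m handwheel '[[[0,0,-0.05,0],[0,0,0.05,0]]]'>/dev/null; python3 settle.py 2
python3 -m handwheel '[[[0,0,-0.05,0],[0,0,0.05,0]]]'>/dev/null; python3 settle.py 3
python3 - <<'E'
from h import *
a=-.274; M=np.array([.5605,.0098]); d=np.array([np.cos(a),np.sin(a)]); S=M-d*.127
print(S); plan([S[0],S[1],.09],a-np.pi/2-.005)
E
```

```text
t 29.35 pos [0.4122 0.0564 0.098 ] tilt radial 0.0528 tangential -0.0144 qvel [ 0.002 -0.009 -0.037  0.001  0.074 -0.   ]
t 29.7 pos [0.4069 0.0561 0.0974] tilt radial 0.0310 tangential -0.0144 qvel [ 0.    -0.013 -0.033  0.002  0.012 -0.001]
[0.43823757 0.04416422]
t 29.7 at [0.4069 0.0561 0.0974] yaw -1.8527 shift now-axes [ 0.0028 -0.0331  0.0086] after-turn axes [ 0.0029 -0.0334  0.0074] turn(tool z) -0.0029
```

```bash
python3 -m handwheel '[[[0.003,-0.033,0,0]]]'>/dev/null; python3 settle.py 3
python3 -m handwheel '[[[0,0,0.03,0]]]'>/dev/null; python3 settle.py 3
python3 - <<'E'
from h import *
import pickle
a=-.274; M=np.array([.5605,.0098]); d=np.array([np.cos(a),np.sin(a)]); S=M-d*.127
plan([S[0],S[1],.04],a-np.pi/2-.005)
m=imaging.camera_model('wrist'); im=imaging.camera('wrist')[:,:,::-1]; cv2.imwrite('pics/w6.png',im); pickle.dump((m,ctrl.get_obs()),open('w6.pkl','wb'))
cv2.imwrite('pics/w6b.png',cv2.resize(im[:270,160:430],None,fx=2.8,fy=2.2,interpolation=cv2.INTER_CUBIC))
E
```

```text
t 29.95 pos [0.4386 0.0437 0.0992] tilt radial 0.0292 tangential -0.0134 qvel [ 0.014 -0.026  0.053  0.002 -0.014  0.013]
t 30.2 pos [0.4382 0.0435 0.0687] tilt radial 0.0247 tangential -0.0134 qvel [ 0.001 -0.036 -0.025  0.001  0.013 -0.001]
t 30.2 at [0.4382 0.0435 0.0687] yaw -1.8533 shift now-axes [-0.0008  0.001   0.0287] after-turn axes [-0.0006  0.0002  0.0287] turn(tool z) -0.0035
```

View pics/w6b.png

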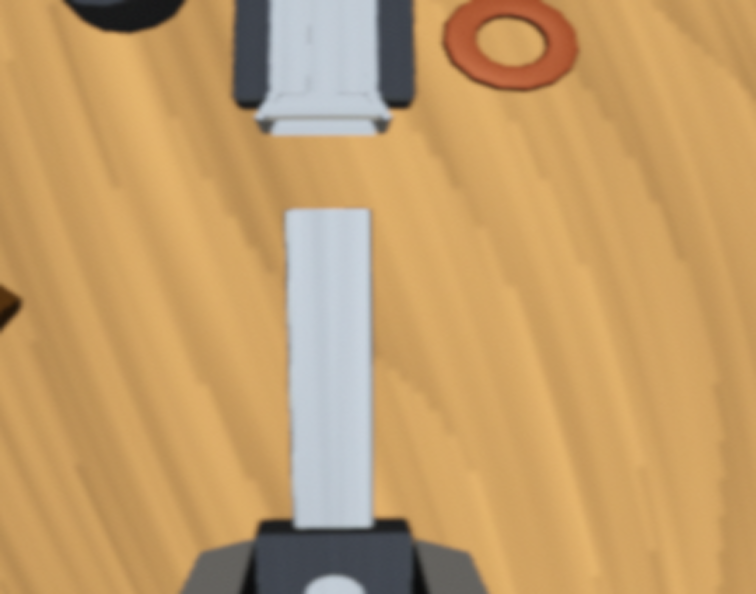

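```bash
cat > meas.py <<'E'
from h import *
import pickle
w,o=pickle.load(open('w6.pkl','rb'))
q=lambda u,v,z:onz(w,(160+(u+.5)/2.8-.5,(v+.5)/2.2-.5),z,True)[:2]
zt=o['ee_pos'][2]-.0212+.010
tl,tr,sl,sr=q(287,210,zt),q(371,210,zt),q(294,527,zt),q(372.5,527,zt)
g=(tl+tr-sl-sr)/2; gy=np.arctan2(g[1],g[0]); sh=(sl+sr)/2
print('leaf',np.linalg.norm(g),np.linalg.norm(tl-tr),np.linalg.norm(sl-sr),'yaw',gy,'shoulder',sh,'tool yaw+90',R.from_euler('xyz',o['eef_rot']).as_matrix()[:2,0])
A,C,B,D=q(270,2,.031),q(379,2,.031),q(268,85,.031),q(379,85,.031)
d=(A+C-B-D)/2; cy=np.arctan2(d[1],d[0]); 
print('sleeve w',np.linalg.norm(A-C),np.linalg.norm(B-D),'yaw',cy)
L=[q(258,120,.035),q(391,120,.035)]; F=[q(272,134,.012),q(376,134,.012)]; T=[q(234,100,.005),q(414,100,.005)]
a=-.2745; dd=np.array([np.cos(a),np.sin(a)]); n=np.array([-dd[1],dd[0]])
for nm,P in(('lip',L),('floor lip',F),('foot',T),('sleeve',[B,D])):
    c=(P[0]+P[1])/2; v=P[0]-P[1]; print(nm,'mid',c.round(4),'w',np.linalg.norm(v).round(4),'yaw',(np.arctan2(v[1],v[0])-np.pi/2).round(4),'lat',(n@c).round(4),'along',(dd@c).round(4))
print('gauge lat shoulder',n@sh,'tip',n@((tl+tr)/2),'along tip',dd@((tl+tr)/2),'shoulder',dd@sh,'tcp',n@o['ee_pos'][:2],dd@o['ee_pos'][:2])
E
python3 meas.py
```

```text
leaf 0.07921789201929894 0.01575384753170707 0.015815952443852237 yaw -0.2723850280675359 shoulder [0.45454538 0.03899594] tool yaw+90 [-0.27867891 -0.96037317]
sleeve w 0.0243167452005758 0.02432685714353738 yaw -0.2892608091122587
lip mid [0.5582 0.0107] w 0.0285 yaw -0.2845 lat 0.1617 along 0.5344
floor lip mid [0.5592 0.0107] w 0.0248 yaw -0.2846 lat 0.1619 along 0.5354
foot mid [0.5719 0.0071] w 0.0445 yaw -0.2847 lat 0.1618 along 0.5486
sleeve mid [0.5693 0.0078] w 0.0243 yaw -0.285 lat 0.1618 along 0.5459
gauge lat shoulder 0.16074762174180085 tip 0.1609151652350639 along tip 0.5061748380448567 shoulder 0.4269571232005167 tcp 0.16088670328263674 0.41073336345062256
```

```bash
python3 -m handwheel '[[[-0.0015,0,0.0295,0.012]]]'>/dev/null; python3 settle.py 4
python3 - <<'E'
from h import *
import pickle
o=ctrl.get_obs(); print(o['force'],o['eef_rot'])
m=imaging.camera_model('wrist'); im=imaging.camera('wrist')[:,:,::-1]; cv2.imwrite('pics/w7.png',im); pickle.dump((m,o),open('w7.pkl','wb'))
s=imaging.camera('scene')[:,:,::-1]; cv2.imwrite('pics/s7.png',s)
out=np.zeros((600,800,3),np.uint8)
out[:,:480]=cv2.resize(im[:250,190:390],(480,600),interpolation=cv2.INTER_CUBIC)
out[:400,480:]=cv2.resize(s[130:250,250:346],(320,400),interpolation=cv2.INTER_CUBIC)
cv2.imwrite('pics/v7.png',out)
E
```

```text
t 30.55 pos [0.4403 0.0447 0.0412] tilt radial 0.0266 tangential -0.0134 qvel [-0.002 -0.018 -0.007 -0.    -0.005 -0.   ]
[-0.67428427 -1.19985057 -0.87248009] [-3.11215956 -0.00438827 -1.8647282 ]
```

View pics/v7.png

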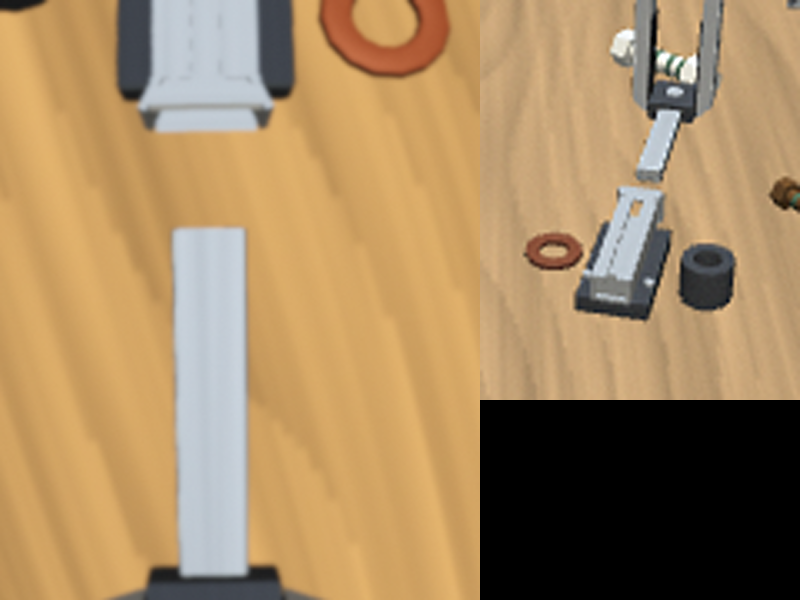

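```bash
sed -i "s/w6.pkl/w7.pkl/; s/^q=.*/q=lambda u,v,z:onz(w,(190+(u+.5)\/2.4-.5,(v+.5)\/2.4-.5),z,True)[:2]/; s/^tl,tr.*/tl,tr,sl,sr=q(173,229,zt),q(246,229,zt),q(180,576,zt),q(248,576,zt)/; s/^A,C.*/A,C,B,D=q(152,2,.031),q(259,2,.031),q(149,75,.031),q(261,75,.031)/; s/^L=.*/L=[q(139,110,.035),q(273,110,.035)]; F=[q(154,130,.012),q(257,130,.012)]; T=[q(119,95,.005),q(294,95,.005)]/; s/^a=-.2745/a=-.285/" meas.py; python3 meas.py
```

```text
leaf 0.07996358423158706 0.016074113483925536 0.016078168050026567 yaw -0.2813595605224318 shoulder [0.45592744 0.04008829] tool yaw+90 [-0.28971491 -0.95710293]
sleeve w 0.024087132726385286 0.02483117900426901 yaw -0.29814440846440177
lip mid [0.5583 0.011 ] w 0.0289 yaw -0.2962 lat 0.1675 along 0.5327
floor lip mid [0.5592 0.0109] w 0.0251 yaw -0.2963 lat 0.1677 along 0.5336
foot mid [0.5703 0.0074] w 0.0446 yaw -0.296 lat 0.1674 along 0.5452
sleeve mid [0.5674 0.0084] w 0.0248 yaw -0.2969 lat 0.1676 along 0.5422
gauge lat shoulder 0.16665859492435103 tip 0.1669496968701686 along tip 0.5062280171238194 shoulder 0.4262649627623252 tcp 0.16668725834086132 0.4099220779456759
```

The leaves and lip are nearly in line: tip midpoint at u=209.5, lip midpoint at u=206. I'll lower about 3 mm and shift about 1 mm left, then feed in by short settled steps, watching the force.

```bash
cat > st.py <<'E'
from h import *
import sys
for i in range(int(sys.argv[1])): imaging.camera('top')
exec(open('tilt.py').read())
d=np.array([np.cos(-.283),np.sin(-.283)]); n=np.array([-d[1],d[0]])
print('force axial %.1f lat %.1f z %.1f'%(o['force'][:2]@d,o['force'][:2]@n,o['force'][2]),'moment',o['moment'].round(2),'along %.4f lat %.4f z %.4f'%(d@o['ee_pos'][:2],n@o['ee_pos'][:2],o['ee_pos'][2]),'yaw+90 %.4f'%(np.arctan2(M[1,0],M[0,0])+np.pi/2), 'grip',o['grip_width'].round(4))
E
python3 st.py 0; python3 -m handwheel '[[[-0.001,-0.018,0.0035,0]]]'>/dev/null; python3 st.py 3
```

```text
t 30.65 pos [0.4407 0.0446 0.0416] tilt radial 0.0283 tangential -0.0134 qvel [ 0.     0.002  0.003  0.002 -0.009  0.003]
t 30.9 pos [0.459  0.0403 0.0395] tilt radial 0.0298 tangential -0.0131 qvel [ 0.007 -0.009  0.034 -0.    -0.004  0.005]Traceback (most recent call last):
  File "st.py", line 6, in <module>
    print('force axial %.1f lat %.1f z %.1f'%(o['force'][:2]@d,o['force'][:2]@n,o['force'][2]),'moment',o['moment'].round(2),'along %.4f lat %.4f z %.4f'%(d@o['ee_pos'][:2],n@o['ee_pos'][:2],o['ee_pos'][2]),'yaw+90 %.4f'%(np.arctan2(M[1,0],M[0,0])+np.pi/2), 'grip',o['grip_width'].round(4))
                                                                                                                                                                                                                                                                         ^^^^^^^^^^^^^^^^^^^^^
AttributeError: 'float' object has no attribute 'round'
Traceback (most recent call last):
  File "st.py", line 6, in <module>
    print('force axial %.1f lat %.1f z %.1f'%(o['force'][:2]@d,o['force'][:2]@n,o['force'][2]),'moment',o['moment'].round(2),'along %.4f lat %.4f z %.4f'%(d@o['ee_pos'][:2],n@o['ee_pos'][:2],o['ee_pos'][2]),'yaw+90 %.4f'%(np.arctan2(M[1,0],M[0,0])+np.pi/2), 'grip',o['grip_width'].round(4))
                                                                                                                                                                                                                                                                         ^^^^^^^^^^^^^^^^^^^^^
AttributeError: 'float' object has no attribute 'round'
```

```bash
sed -i "s/o\['grip_width'\].round(4)/round(float(o['grip_width']),4)/" st.py; python3 -m handwheel '[[[0,0,-0.02,0],[-0.0004,0,0.0215,0]]]'>/dev/null; python3 st.py 4
```

```text
t 31.3 pos [0.4569 0.0407 0.0373] tilt radial 0.0247 tangential -0.0131 qvel [-0.003 -0.005 -0.013 -0.001 -0.001 -0.   ]
force axial -0.1 lat 0.6 z -2.4 moment [0.1  0.07 0.02] along 0.4273 lat 0.1667 z 0.0373 yaw+90 -0.2943 grip 0.0312
```

```bash
python3 -m handwheel '[[[-0.0002,-0.016,0,0]]]'>/dev/null; python3 st.py 2;  python3 -m handwheel '[[[-0.0002,-0.012,0.0003,0]]]'>/dev/null; python3 st.py 2
```

```text
t 31.5 pos [0.4734 0.0361 0.0386] tilt radial 0.0265 tangential -0.0129 qvel [ 0.01  -0.01   0.046 -0.    -0.013  0.012]
force axial 0.7 lat -0.6 z -1.3 moment [0.03 0.06 0.04] along 0.4445 lat 0.1668 z 0.0386 yaw+90 -0.2945 grip 0.0311
t 31.7 pos [0.4854 0.0326 0.0392] tilt radial 0.0275 tangential -0.0127 qvel [ 0.008 -0.009  0.037  0.    -0.011  0.006]
force axial 0.5 lat 0.4 z -2.9 moment [ 0.08  0.11 -0.  ] along 0.4570 lat 0.1669 z 0.0392 yaw+90 -0.2949 grip 0.0315
```

```bash
python3 -m handwheel '[[[-0.0002,-0.014,0.0018,0]]]'>/dev/null; python3 st.py 2;  python3 -m handwheel '[[[-0.0002,-0.014,0.0010,0]]]'>/dev/null; python3 st.py 2
```

```text
t 31.9 pos [0.4991 0.0287 0.038 ] tilt radial 0.0281 tangential -0.0126 qvel [ 0.007 -0.014  0.037  0.003 -0.004  0.008]
force axial -1.0 lat -0.5 z -2.7 moment [ 0.03  0.09 -0.02] along 0.4713 lat 0.1669 z 0.0380 yaw+90 -0.2952 grip 0.0313
t 32.1 pos [0.5126 0.0248 0.0375] tilt radial 0.0286 tangential -0.0123 qvel [ 0.006 -0.016  0.036 -0.    -0.005  0.007]
force axial -0.7 lat 0.2 z -2.1 moment [0.12 0.07 0.  ] along 0.4853 lat 0.1670 z 0.0375 yaw+90 -0.2955 grip 0.0317
```

```bash
python3 -m handwheel '[[[-0.0003,-0.014,0.0005,0]]]'>/dev/null; python3 st.py 2;  python3 -m handwheel '[[[-0.0003,-0.012,0.0006,0]]]'>/dev/null; python3 st.py 2
```

```text
t 32.3 pos [0.5261 0.021  0.0376] tilt radial 0.0291 tangential -0.0122 qvel [ 0.007 -0.012  0.036  0.002 -0.008  0.005]
force axial 0.2 lat 0.0 z -2.0 moment [0.09 0.06 0.01] along 0.4993 lat 0.1671 z 0.0376 yaw+90 -0.2957 grip 0.0314
t 32.5 pos [0.5374 0.0179 0.0374] tilt radial 0.0292 tangential -0.0120 qvel [ 0.004 -0.009  0.031  0.002 -0.004  0.005]
force axial 0.8 lat 0.3 z -1.2 moment [ 0.02  0.1  -0.01] along 0.5110 lat 0.1672 z 0.0374 yaw+90 -0.2959 grip 0.0317
```

```bash
python3 -m handwheel '[[[-0.0001,-0.004,0.0001,0]]]'>/dev/null; python3 st.py 2;  python3 -m handwheel '[[[0,-0.003,0.0001,0]]]'>/dev/null; python3 st.py 2
```

```text
t 32.7 pos [0.5409 0.0169 0.0374] tilt radial 0.0291 tangential -0.0120 qvel [ 0.002 -0.002  0.004  0.001 -0.     0.002]
force axial 0.3 lat -0.5 z -1.6 moment [0.1  0.13 0.02] along 0.5147 lat 0.1673 z 0.0374 yaw+90 -0.2959 grip 0.0312
t 32.9 pos [0.5434 0.0162 0.0373] tilt radial 0.0281 tangential -0.0118 qvel [-0.    -0.003  0.004  0.    -0.006  0.002]
force axial -2.2 lat 0.4 z -1.4 moment [0.21 0.59 0.02] along 0.5173 lat 0.1673 z 0.0373 yaw+90 -0.2959 grip 0.0314
```

```bash
python3 -m handwheel '[[[0,-0.002,0,0]]]'>/dev/null; python3 st.py 2;  python3 -m handwheel '[[[0,-0.002,0,0]]]'>/dev/null; python3 st.py 2
```

```text
t 33.1 pos [0.5438 0.016  0.037 ] tilt radial 0.0239 tangential -0.0112 qvel [ 0.001 -0.002  0.004 -0.001 -0.006  0.001]
force axial -11.4 lat 0.2 z 4.8 moment [ 0.76  2.17 -0.  ] along 0.5177 lat 0.1673 z 0.0370 yaw+90 -0.2958 grip 0.0318
t 33.3 pos [0.5439 0.016  0.0369] tilt radial 0.0190 tangential -0.0106 qvel [-0.    -0.     0.002 -0.    -0.004  0.001]
force axial -16.8 lat -0.3 z 9.9 moment [ 0.84  2.91 -0.02] along 0.5178 lat 0.1673 z 0.0369 yaw+90 -0.2957 grip 0.031
```

```bash
python3 -m handwheel '[[[0,0,0,0],[0,0,0,0],[0,0,0,0]]]' 0.06; python3 st.py 1
python3 - <<'E'
from h import *
im=imaging.camera('wrist')[:,:,::-1]; cv2.imwrite('pics/w8.png',im)
cv2.imwrite('pics/w8b.png',cv2.resize(im[60:310,170:400],(690,600),interpolation=cv2.INTER_CUBIC))
E
```

```text
time_s: 33.6
ee_pos: [0.5443, 0.0162, 0.0375]
eef_rot: [-3.119, -0.005, -1.866]
force: [0.1, -0.5, -0.8]
grip_width: 0.0523
t 33.65 pos [0.5443 0.0162 0.0375] tilt radial 0.0207 tangential -0.0107 qvel [-0.001  0.003  0.    -0.001  0.003  0.001]
force axial -0.2 lat -0.1 z -0.2 moment [0.13 0.01 0.02] along 0.5181 lat 0.1675 z 0.0375 yaw+90 -0.2954 grip 0.0557
```

View pics/w8b.png

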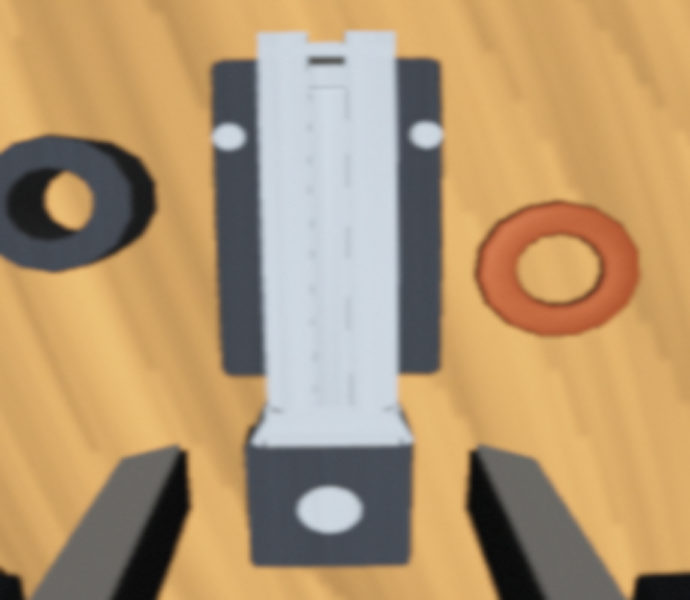

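The block lies flush against the lip along v≈445, the leaves show in the thumb slot almost to its end, and both jaws are clear. I'll retreat straight up and do a last check.

```bash
python3 -m handwheel '[[[0,0,-0.03,0],[0,0,-0.04,0],[0,0,-0.04,0],[0,0.03,-0.03,0],[0,0.03,-0.02,0],[0,0.03,0,0],[0,0,0,0]]]'
python3 - <<'E'
from h import *
w=imaging.camera('wrist')[:,:,::-1]; s=imaging.camera('scene')[:,:,::-1]; cv2.imwrite('pics/w9.png',w)
out=np.zeros((600,800,3),np.uint8); out[:300,:400]=cv2.resize(w,(400,300)); out[300:,:]=cv2.resize(s[130:250,60:380],(800,300),interpolation=cv2.INTER_CUBIC)
out[:300,400:]=cv2.resize(w[:240,120:440],(400,300),interpolation=cv2.INTER_CUBIC)
cv2.imwrite('pics/v9.png',out)
E
```

```text
time_s: 34.4
ee_pos: [0.4525, 0.0444, 0.2017]
eef_rot: [-3.117, -0.004, -1.868]
force: [-0.5, -0.7, -0.6]
grip_width: 0.0603
```

The picture limit is reached, so I'll do a numeric check of the block against the lip and then hand in.

Run:
```python
from h import *
m=imaging.camera_model('wrist'); im=imaging.camera('wrist')[:,:,::-1]; hsv=cv2.cvtColor(im.copy(),cv2.COLOR_BGR2HSV)
B=(hsv[...,1]<90)&(hsv[...,2]<115)
d=np.array([np.cos(-.285),np.sin(-.285)]); c=np.array([.5587,.0109])-d*.025
u,v=[int(round(x)) for x in proj(m,[c[0],c[1],.03],True)]; r=comp(B,(u,v)); print(u,v)
if r:
    q=rectw(m,r[1],.03,True); print(r[0],q); cc=np.array(q[0])/1000; print('front face along',d@cc+.017,'rim along',d@[.5587,.0109],'lat diff',np.array([-d[1],d[0]])@(cc-[.5587,.0109]))
print(ctrl.get_obs()['force'].round(1))
ctrl.hand_in()
```

```text
280 123
[264 100  30  32 813] ((542.92724609375, 16.599609375), (29.529680252075195, 32.049861907958984), 72.99710083007812)
front face along 0.5333593543946871 rim along 0.5330983491205713 lat diff 0.001035069264124977
[ 0.7 -0.5 -0.9]
the job is handed in; nothing more can be done
```

I put the large corroded bolt in the scrap bin first. Then I slid the feeler gauge into its case, leaves first, until the block stopped firmly against the rim, let go and handed the job in after about 34.5 s of the 64 s.

**Checks that passed**
- **Bolt:** I saw it lying inside the bin after the drop, and again in a later picture.
- **Gauge:** the arm stopped within 1 mm of the predicted home position, with about 17 N of push. After I let go, the picture showed the block flush with the lip and the leaves visible along the thumb slot. A final measurement put the block face 0.3 mm from the rim and 1 mm off centre, within the 2 mm calibration.
- **Gripper:** it is open and about 0.2 m up, with only sensor noise on the force reading.

**What went wrong or is less certain**
- **Tool tilt:** it drifted during the moves, up to about 0.22 rad while I held the gauge in the air. I brought it back to within 0.01 rad of its value at the grasp before inserting.
- **Grasp force:** closing on the gauge gave a brief 17 N upward reading, probably fingertips or gauge against the table.
- **Last overview picture:** it went over the viewing limit, so I didn't see the whole table at the end. The copper washer beside the case and the collar nut looked in place in the last close-up. I didn't look at the other things again after that; no unexpected contact force showed up.

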